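# Peel the top tube tray off its stack and show it to the reader

### The job

The top tray of the clinging nested stack has to be shown to the label reader: first take out the white divider standing in it and stand that on edge, fully down, in either free slot of the aluminium rack. Then peel the tray off: lift it by its upright tab at the far corner so that it tilts up with its near edge still tucked under the stack's two lugs, and only then draw it out from under them, leaving the rest of the stack sitting in its holder and the other things on the bench undisturbed. Finish while still holding the tray, level and steady, about 12 cm above the reader with the tray's middle over the window; do not put it down or let go.

Things in the scene. Friction and masses are not known exactly. Their poses are not given: they have to be found in the camera images.
- holder: Fixed low steel pan, 152 x 116 mm, 14 mm high over its rim, that the stack stands in (its floor is 8 mm above the bench). Origin at the centre of its underside; x is the long way, pointing away from the robot at yaw 0; the stack and the tray have the same axes.
- stack: Lower part of the stack: red nested, loaded trays, one loose body of about 0.9 kg, 141 x 105 mm, 56 mm high, with 1 to 2 mm of play in the holder. Origin at the centre of its underside, z up. The top tray sits in it on a seat 44 mm above this origin, between walls that rise 8 mm above the seat at the far (+x) end and both sides.
- tray: Top tray, red, 120 (x) x 84 (y) mm, about 60 g, 4 mm floor with dark round pockets, low walls to 12 mm above its underside and a flat bare lip at the near end. Origin at the centre of its underside, z up, +x to its far (tab) end. Two ribs across it at x = -20 mm (tops 18 mm above the underside) hold the divider. A formed upright tab stands on it at the far left corner (see tray_tab).
- tray_tab (a point): Middle of the top edge of the tray's upright tab, 45 mm above the tray's underside, at x = +44, y = +38 mm of the tray. The tab is 26 mm long (tray x) and 6 mm thick (tray y): pinch it across y from above; keep the fingertips above the stack's walls (some 28 mm below the tab's top edge is still clear).
- tray_near_edge (a point): Middle of the lower edge of the tray's near end (x = -60 mm of the tray, at its underside): the line along tray y through it is the pivot of the peel.
- divider: White plastic plate 5 (x) x 70 (y) x 70 (z) mm, about 35 g, standing on edge across the tray between its ribs, its foot 4 mm above the tray's underside. Origin at the middle of its lower edge, z up, x across its thickness. Lift it straight up; it may lean a few degrees.
- rack: Fixed aluminium slotted rack, 150 x 96 mm, 30 mm high. Three slots run along its y, 50 mm apart in x, each 8 mm wide, 22 mm deep and 90 mm long, between ribs. Origin at the centre of its underside. The far slot (+x) holds a spare divider of the same kind, the other two are free. It stands to the left or right of the stack, the reader on the other side.
- slot_near (a point): Middle of the floor of the free slot at the rack's -x end, 8 mm above the bench; axes as the rack's. A divider put away here has its origin at this point.
- slot_mid (a point): The same for the free middle slot; a finger has 45 mm of room beside it towards the spare divider.
- slot_far (a point): The same for the slot at the +x end, occupied by the spare divider.
- reader: Fixed grey label reader, a flat box 120 x 100 x 28 mm with a dark glass window in its top that looks straight up. Origin at the centre of its underside.
- reader_window (a point): Centre of the reader's window, on its top face, 29 mm above the bench; z up.
- stack_lugs (a point): Midway between two lugs at the stack's near (-x) end, level with their undersides, 8 mm above the seat. Each is 22 mm wide, at y = +-30 mm, and reaches about 8 mm over the tray's near edge, so a straight lift carries the whole stack along. With its far end tilted up some 15 degrees the tray slides out towards +x; 12 mm or more frees it.
- stack_pad (a point): A small black sprung rubber pad at the stack's far (+x) end that presses the tray's end towards -x with about 2 N, so that end clings with about 2 N when lifted.
- spare_divider: A second white divider like the first, standing in the rack's far slot; leave it. Origin at the middle of its lower edge.
- beaker: Glass beaker, 60 mm wide, 75 mm high, on the robot's side of the bench; leave it. Origin at its underside.
- reagent_bottle: Amber bottle with a white cap, 56 mm wide, 110 mm high, beyond the stack; leave it. Origin at its underside.
- sample_jar: Low jar, 48 mm wide, 50 mm high, beyond the stack to the right; leave it. Origin at its underside.
- marker: Marker pen, 134 mm long, 14 mm thick, lying on the robot's side; leave it.
- slide_box: Grey box 85 x 110 x 35 mm, beyond the stack to the left; leave it. Origin at its underside.

How it is judged:
By the outcome, as a careful person would: the job done as asked, in the order asked, and still so for the second after the job is handed in, while the arm keeps its last pose, push and grip.
It also fails if it takes over 58 s, if anything falls off the work surface, if the arm or the gripper's body presses on something with over 40 N, if the wrist force passes 120 N, or if a joint passes its speed limit or range.

### The arm

A 7-joint arm with a two-finger parallel gripper is mounted at the origin on the work surface. World frame = base frame: x ahead of the robot, y to its left, z up, the work surface at z = 0. Lengths are in m, angles in degrees, forces in N, time in s.
With the tool pointing down it reaches from about 0.425 to 0.875 m from the base axis. Payload 4.7 kg.
Tool frame: the origin (TCP) lies at the very end of the fingers, on their centre line; the grasp point (between the pads) lies 19 mm behind it; z points along the fingers, y is the line along which they close (so a half turn about z gives the same grasp; the last joint's range is limited). The gripper opens to 87 mm and grips with 3 to 60 N. Pads are 19 mm wide; open, the fingers measure 117 mm over their backs; the gripper's body (75 mm by 190 mm) begins 51 mm behind the grasp point.
Start: joints at [67.787, 18.392, -4.016, 83.108, 1.295, 78.541, -3.26], TCP at [0.254, -0.598, 0.223] pointing down, gripper open.
Joint ranges: [-163.93, 163.93], [-17.29, 119.83], [-79.2, 71.16], [3.27, 140.29], [-89.18, 269.18], [5.43, 117.66], [-154.24, 154.24]. Speed limits (degrees/s): [147.25, 147.25, 180, 180, 180, 180, 180].

### API

Orientations are given as [roll, pitch, yaw] about the fixed x, y, z axes, in that order (R = Rz(yaw) Ry(pitch) Rx(roll)).
In Python, from cell import get_obs, read_camera, sign_off, silhouettes gives the robot as it stands.
- The arm moves only by the tool play_rows, never from a script. Its argument "steps" is a list that holds one entry, the list of rows, each a list of 7 numbers: the shift along the tool's x, y, z in m, then the turn, a rotation vector about the tool's x, y, z in rad, then the finger opening in m, from 0 to 0.087. A call has 1 to 12 rows; each row shifts and turns the commanded pose from where the row before left it, along the tool's axes as they then stand; what a row does not reach is not made up. A row lasts 1/10 s, in which the tool goes at most 50 mm and 8.59 degrees, less where a joint would pass 70% of its speed; a pose out of reach is approached as far as the arm can. A call is refused whole if a number of a shift passes 0.05 or a number of a turn 0.15, either way. A call with a gripper value outside its range is refused whole. The fingers move at their own pace and stop on an object; "force" is the grip in N (left out, the last holds). Time passes only in rows, so rows that do not move let the fingers close. It gives the time, the measured TCP pose, the force, the opening and the grip force at its end, in the units of the state.
- get_obs(): the state, without advancing time (a new reading comes with each control period).
- read_camera(name): name is "side" or "top" or "wrist"; returns a dict with "frame" (420x560x3 uint8, red, green, blue), "intrinsics" (3x3 intrinsics, pixels), "view" (4x4, takes a point from world to camera coordinates). Camera axes: x right, y up, looking along -z (the intrinsics and any distortion apply to the point x, -y, -z); pixel columns grow to the right and rows downward; lengths in m; the calibration is good to about 2 mm. A picture is of the moment at which its call begins. There is no depth.
- sign_off(): hands the job in; it is judged then, once.
Trained networks look in the newest picture that a camera, given by its name, has taken for a name from the list of things; names that differ only in an ending like _2 or _b are one class to them, and where a whole thing is asked for, a point or a joint stands for the part that bears it (a point fixed in the world has none). Each returns a list of dicts, best first, with "p" (0 to 1); they miss things now and then, are a little off and sometimes report something else, mostly with a low value. They report only what shows in the picture. A call takes as long as a camera call.
- silhouettes(camera, name): "pixels" (420x560 bool, what is visible of it) and "extent" ([left, top, right, bottom] in pixels, round what is visible of it).
The state is a dict: "time_s": time; "qpos": joint angles; "joint_velocities": joint speeds; "effort": joint torques, N m; "tool_pos": TCP position; "tool_rot": TCP orientation; "force": force on the tool from outside, world axes, zero at the start; "wrist_torque": the same for the moment, N m; "grip_width": finger opening in m; "grasp_force": force on a finger pad.
Only numpy, scipy, OpenCV 4.12 (cv2) and the standard library are available. Lean on these libraries where they do the work, as an engineer would, in place of code of your own. Each camera call takes 0.05 s, during which the arm holds its last target. There are 200 camera calls.

## Working session

There is one attempt and no reset: what is moved stays moved. The work goes in short steps, Python scripts to look and compute and a tool call to move; the robot and the scene stay as the last step left them, time stands still between calls to the robot, and variables do not carry over. Pictures are saved under pics/ and viewed, at most 13 in all, crops included, and the job is handed in when it is done.

Besides the shell and the picture viewer there is one more tool, called by a JSON object that holds its "fn" and its "kwargs", one argument or row to a line. play_rows: Moves the arm, as the interface text tells. Its arguments: {"type":"object","properties":{"steps":{"type":"array","items":{"type":"array","items":{"type":"array","items":{"type":"number"}}}},"force":{"type":"number"}},"required":["steps"]}

```bash
mkdir -p pics; ls
cat > h.py <<'E'
import numpy as np, cv2
from cell import get_obs, read_camera, sign_off, silhouettes
def cam(n):
    c=read_camera(n); return c
def proj(c,P):
    P=np.atleast_2d(P); V=np.array(c["view"]);K=np.array(c["intrinsics"])
    q=(V[:3,:3]@P.T+V[:3,3:4]).T; q=q*[1,-1,-1]; u=(K@q.T).T; return u[:,:2]/u[:,2:]
def back(c,uv,z):
    V=np.array(c["view"]);K=np.array(c["intrinsics"]);R=V[:3,:3]
    d=np.linalg.inv(K)@[uv[0],uv[1],1]; d=R.T@(d*[1,-1,-1]); o=-R.T@V[:3,3]
    return o+d*(z-o[2])/d[2]
def save(c,n): cv2.imwrite("pics/"+n+".png",c["frame"][:,:,::-1])
E
python3 - <<'E'
from h import *
print(get_obs())
for n in ["top","side"]:
    c=cam(n); print(n,{k:v for k,v in c.items() if k!="frame"}); save(c,n+"0")
    for t in ["holder","stack","tray","tray_tab","divider","rack","reader","reader_window","spare_divider","beaker","reagent_bottle","sample_jar","marker","slide_box"]:
        s=silhouettes(n,t)
        print(t,[(round(float(x["p"]),2),x["extent"],int(x["pixels"].sum())) for x in s[:2]])
E
```

```text
pics
{'time_s': 0.0, 'qpos': array([67.78524263, 18.43905512, -4.0162923 , 83.17394958,  1.29483106,
       78.54161208, -3.25956474]), 'joint_velocities': array([ 0.11474512, -0.01689527,  0.10393349,  0.07917455,  0.04879899,
       -0.03399773,  0.0776911 ]), 'effort': array([-2.57526281e-04, -4.91283524e+01, -4.03586794e-01, -3.12527597e+01,
       -6.36811322e-02,  4.37008752e-02,  1.95080474e-04]), 'tool_pos': array([ 0.25395697, -0.59773586,  0.22147002]), 'tool_rot': array([-1.79890621e+02,  5.35373968e-03,  2.30256146e+01]), 'force': array([0.02911524, 0.22277438, 0.05539081]), 'wrist_torque': array([ 0.02747382, -0.0107079 , -0.00913169]), 'grasp_force': 0.0, 'grip_width': 0.08672438684752938}
top {'intrinsics': array([[509.20625745,   0.        , 270.51584609],
       [  0.        , 509.20625745, 208.86045712],
       [  0.        ,   0.        ,   1.        ]]), 'view': array([[ 1.14071700e-02, -9.99933656e-01,  1.59999785e-03,
        -8.72756037e-03],
       [ 9.97247684e-01,  1.14937295e-02,  7.32458259e-02,
        -5.84457939e-01],
       [-7.32593564e-02,  7.6006656
[... 1838 characters left out ...]
.7, 415.5], 3705)]
tray_tab [(0.55, [261.3, 187.2, 318.2, 236.4], 1655)]
divider [(0.61, [273.8, 190.5, 281.0, 223.9], 146)]
rack [(0.69, [257.3, 335.0, 353.1, 418.0], 3859)]
reader [(0.91, [173.2, 142.9, 226.0, 182.3], 1746), (0.24, [258.3, 335.8, 353.4, 417.9], 3801)]
reader_window [(0.6, [257.8, 336.4, 353.9, 415.1], 3730)]
spare_divider [(0.73, [314.8, 323.8, 343.3, 361.8], 480)]
beaker [(0.72, [150.8, 189.8, 180.9, 232.5], 959)]
reagent_bottle [(0.71, [341.3, 149.1, 369.8, 193.8], 885)]
sample_jar [(0.71, [380.4, 252.6, 406.7, 285.3], 580)]
marker [(0.77, [167.0, 319.5, 233.5, 329.1], 412)]
slide_box [(0.92, [293.8, 132.2, 344.3, 178.3], 1456), (0.56, [272.6, 189.6, 281.6, 230.5], 195)]
```

Run:
```python
import cv2
t=cv2.imread("pics/top0.png"); cv2.imwrite("pics/t1.png",cv2.resize(t[165:310,100:440],None,fx=2.35,fy=2.35,interpolation=cv2.INTER_CUBIC))
s=cv2.imread("pics/side0.png"); cv2.imwrite("pics/s1.png",cv2.resize(s[130:420,145:415],None,fx=2.0,fy=2.0,interpolation=cv2.INTER_CUBIC))
```

```text
(no output)
```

View pics/t1.png

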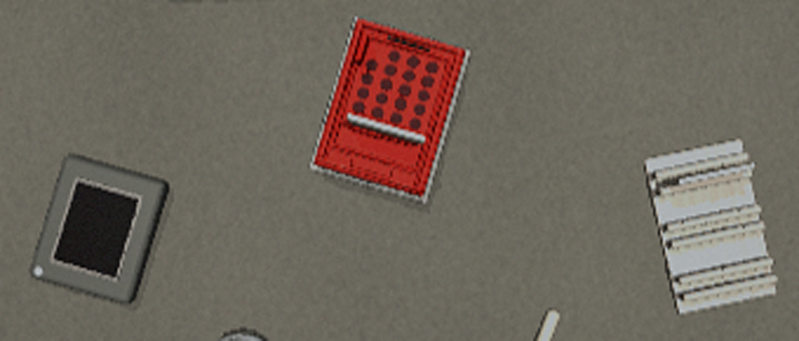

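View pics/s1.png

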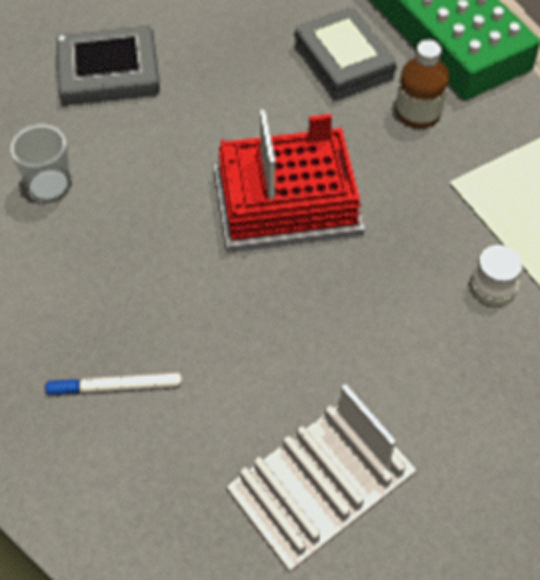

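```bash
cat >> h.py <<'E'
from scipy.optimize import minimize
def boxpts(cx,cy,z0,z1,lx,ly): return np.array([[cx+sx*lx/2,cy+sy*ly/2,z] for sx in(-1,1) for sy in(-1,1) for z in (z0,z1)])
def xf(P,x,y,yaw):
    a=np.radians(yaw);R=np.array([[np.cos(a),-np.sin(a),0],[np.sin(a),np.cos(a),0],[0,0,1]]); return P@R.T+[x,y,0]
def render(c,boxes,p,S=4):
    m=np.zeros((420*S,560*S),np.uint8)
    for b in boxes:
        h=cv2.convexHull((((proj(c,xf(b,*p))+.5)*S)*16).astype(np.int32).reshape(-1,1,2)); cv2.fillConvexPoly(m,h,255,shift=4)
    return cv2.resize(m,(560,420),interpolation=cv2.INTER_AREA)/255.
def fit(obs,boxes,p0):
    best=None
    def f(p):
        e=0
        for c,m in obs:
            r=render(c,boxes,p); e+=1-np.minimum(r,m).sum()/np.maximum(r,m).sum()
        return e
    for dy in (-12,-4,4,12):
        q=np.array(p0)+[0,0,dy]
        r=minimize(f,q,method="Nelder-Mead",options=dict(initial_simplex=[q,q+[.02,0,0],q+[0,.02,0],q+[0,0,6]],xatol=1e-4,fatol=1e-5,maxiter=150))
        if best is None or r.fun<best.fun: best=r
    return best.x,best.fun
def red(c):
    h=cv2.cvtColor(c["frame"],cv2.COLOR_RGB2HSV); m=(((h[...,0]<8)|(h[...,0]>172))&(h[...,1]>150)&(h[...,2]>40)).astype(np.uint8)
    m=cv2.morphologyEx(m,cv2.MORPH_CLOSE,np.ones((9,9)))
    n,l,s,_=cv2.connectedComponentsWithStats(m); return (l==1+s[1:,4].argmax()).astype(float)
STACK=[boxpts(0,0,.012,.064,.141,.105),boxpts(.044,.038,.06,.097,.026,.006)]
E
python3 - <<'E'
from h import *
T=cam("top");S=cam("side")
def uv(e): return ((e[0]+e[2])/2,(e[1]+e[3])/2)
rt,rs=red(T),red(S)
print(rt.sum(),rs.sum())
p=back(T,(265,207),.05)
for o in ([(T,rt),(S,rs)],[(T,rt)],[(S,rs)]): print("stack",fit(o,STACK,[p[0],p[1],-13]))
for n,z,l,w,y0,px in (("rack",.03,.150,.096,12,(402,262)),("reader",.028,.12,.10,-15,(142,263))):
    o=[]
    for nm,c in (("top",T),("side",S)):
        s=silhouettes(nm,n); m=cv2.morphologyEx(s[0]["pixels"].astype(np.uint8),cv2.MORPH_CLOSE,np.ones((7,7))); o.append((c,m.astype(float)))
    p=back(T,px,z); b=[boxpts(0,0,0,z,l,w)]
    if n=="rack": b.append(boxpts(.05,0,.008,.078,.005,.07)) if 0 else None
    for oo in (o,o[:1],o[1:]): print(n,fit(oo,b,[p[0],p[1],y0]))
for t,c,e in (("beaker",T,(188.1,303.7,216.6,337.3)),("bottle",T,(227.6,101.1,253,137.8))): print(t,back(T,uv(e),.05))
# silhouettes of divider edge top
for n,c in(("top",T),("side",S)):
    s=silhouettes(n,"divider")
    if s:
        m=s[0]["pixels"].astype(np.uint8); r=cv2.minAreaRect(np.argwhere(m)[:,::-1].astype(np.float32)); print(n,r,[back(c,q,.126) for q in cv2.boxPoints(r)])
E
```

```text
3134.0 3232.0
stack (array([ 5.78780008e-01,  9.49985075e-03, -1.62372427e+01]), np.float64(0.14244320935904786))
stack (array([ 5.79163693e-01,  8.92494317e-03, -1.62691701e+01]), np.float64(0.0375015810871856))
stack (array([ 5.80149611e-01,  1.46721575e-02, -1.72172178e+01]), np.float64(0.09288702928870285))
rack (array([ 0.47318612, -0.29485349, 12.07531143]), np.float64(0.27567895592358105))
rack (array([ 0.47361678, -0.29346141, 12.2863765 ]), np.float64(0.08123750534943797))
rack (array([ 0.472107  , -0.29476394, 12.75698184]), np.float64(0.19277524052546702))
reader (array([  0.46408928,   0.28315494, -15.62295958]), np.float64(0.1493646849252669))
reader (array([  0.4652267 ,   0.28164539, -15.05448227]), np.float64(0.060619857081777306))
reader (array([  0.46337002,   0.28631897, -14.54061858]), np.float64(0.07058032015515625))
beaker [0.34217782 0.14055106 0.05      ]
bottle [0.77835983 0.06653609 0.05      ]
side ((278.0, 206.5), (41.0, 6.0), 90.0) [array([0.56354567, 0.04459071, 0.126     ]), array([0.57495924, 0.03943613, 0.126     ]), array([ 0.53047053, -0.05810654,  0.126     ]), array([ 0.51976885, -0.05324447,  0.126     ])]
```

```bash
cat >> h.py <<'E'
from scipy.spatial.transform import Rotation as Ro
def row(pos,rpy,N,cur=None):
    o=get_obs(); p0,r0=(o["tool_pos"],o["tool_rot"]) if cur is None else cur
    R0=Ro.from_euler("xyz",r0,degrees=True);R1=Ro.from_euler("xyz",rpy,degrees=True)
    w=(R0.inv()*R1).as_rotvec()/N
    M=sum((R0*Ro.from_rotvec(k*w)).as_matrix() for k in range(N))
    v=np.linalg.solve(M,np.array(pos)-p0)
    print("row",np.round(v,4).tolist(),np.round(w,4).tolist(),"N",N)
E
python3 - <<'E'
from h import *
row([.44,-.30,.24],[180,0,102],12)
E
```

```text
row [0.0317, 0.0006, -0.0015] [0.0, 0.0, -0.1149] N 12
```

{"fn": "play_rows", "kwargs": {
  "steps": [
    [[0.0317, 0.0006, -0.0015, 0, 0, -0.115, 0.087], [0.0317, 0.0006, -0.0015, 0, 0, -0.115, 0.087], [0.0317, 0.0006, -0.0015, 0, 0, -0.115, 0.087], [0.0317, 0.0006, -0.0015, 0, 0, -0.115, 0.087], [0.0317, 0.0006, -0.0015, 0, 0, -0.115, 0.087], [0.0317, 0.0006, -0.0015, 0, 0, -0.115, 0.087], [0.0317, 0.0006, -0.0015, 0, 0, -0.115, 0.087], [0.0317, 0.0006, -0.0015, 0, 0, -0.115, 0.087], [0.0317, 0.0006, -0.0015, 0, 0, -0.115, 0.087], [0.0317, 0.0006, -0.0015, 0, 0, -0.115, 0.087], [0.0317, 0.0006, -0.0015, 0, 0, -0.115, 0.087], [0.0317, 0.0006, -0.0015, 0, 0, -0.115, 0.087]]
  ]
}}

```text
time_s: 3.1
tool_pos: [0.4398, -0.2983, 0.2407]
tool_rot: [180.0, 0.0, 102.4]
force: [0.4, -0.4, 0.6]
grip_width: 0.0866
grasp_force: 0.0
```

Run:
```python
from h import *
o=get_obs();print(o["tool_pos"],o["tool_rot"],o["qpos"])
c=cam("wrist");o=get_obs();print(o["tool_pos"],o["tool_rot"])
V=np.array(c["view"]);print(V.round(3).tolist(),c["intrinsics"], -V[:3,:3].T@V[:3,3])
f=c["frame"].copy()
for p in ([.4735,-.294,12.3],):
  for x in (-.05,0,.05):
    for s in (-.004,.004):
      q=proj(c,xf(np.array([[x+s,-.045,.03],[x+s,.045,.03]]),*p)); print(x,s,q.round(0).tolist())
      cv2.line(f,*[tuple(int(a) for a in k) for k in q],(0,255,0),1)
cv2.imwrite("pics/w1.png",f[:,:,::-1]); cv2.imwrite("pics/w1raw.png",c["frame"][:,:,::-1])
```

```text
[ 0.43979369 -0.29829571  0.24066324] [1.79976649e+02 1.11585224e-02 1.02409834e+02] [ 54.59061255   4.63442339 -24.52605523  97.71848934   1.9569323
  78.04566823  42.14051333]
[ 0.4405013  -0.29214123  0.24131675] [ 1.79970305e+02 -1.43302412e-01  1.03023145e+02]
[[0.976, 0.216, 0.002, -0.367], [-0.207, 0.941, -0.267, 0.409], [-0.06, 0.261, 0.964, -0.303], [0.0, 0.0, 0.0, 1.0]] [[296.07944396   0.         280.80017705]
 [  0.         296.07944396 206.9101917 ]
 [  0.           0.           1.        ]] [ 0.42549278 -0.22683712  0.40201871]
-0.05 -0.004 [[264.0, 220.0], [263.0, 151.0]]
-0.05 0.004 [[270.0, 220.0], [269.0, 151.0]]
0 -0.004 [[302.0, 220.0], [303.0, 151.0]]
0 0.004 [[308.0, 220.0], [310.0, 151.0]]
0.05 -0.004 [[339.0, 220.0], [343.0, 151.0]]
0.05 0.004 [[345.0, 220.0], [350.0, 151.0]]
```

View pics/w1.png

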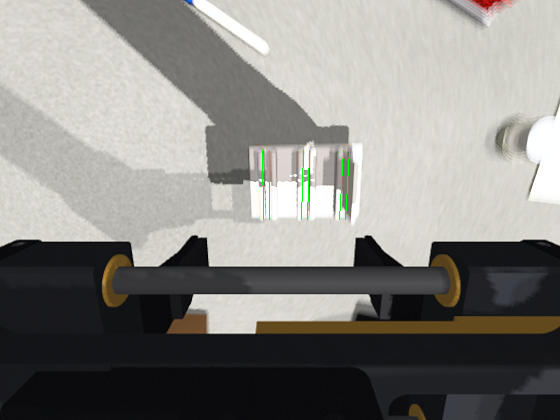

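Run:
```python
from h import *
o=get_obs();print(o["time_s"],o["tool_pos"],o["tool_rot"],o["joint_velocities"].round(1))
c=cam("wrist");T=cam("top")
S=7
def ov(c,box,L):
    u0,v0,u1,v1=box
    f=cv2.resize(c["frame"][v0:v1,u0:u1],None,fx=L,fy=L,interpolation=cv2.INTER_CUBIC)
    g=f.copy()
    for x in (-.05,0,.05):
      for s in (-.004,.004):
        q=(proj(c,xf(np.array([[x+s,-.045,.03],[x+s,.045,.03]]),.4735,-.294,12.3))+.5-[u0,v0])*L
        cv2.line(g,*[tuple(int(a) for a in k) for k in q],(0,255,0),1)
    q=((proj(c,xf(np.array([[-.075,-.048,.03],[.075,-.048,.03],[.075,.048,.03],[-.075,.048,.03]]),.4735,-.294,12.3))+.5-[u0,v0])*L).astype(np.int32)
    cv2.polylines(g,[q],True,(0,0,255),1)
    return np.vstack([f,g])
a=ov(c,(240,135,370,215+12),3); b=ov(T,(365,220,440,305),3.25)
h=min(a.shape[0],b.shape[0]);im=np.hstack([a[:h],b[:h]]);print(im.shape)
cv2.imwrite("pics/w2.png",im[:,:,::-1])
row([.545,-.04,.24],[180,0,74],12)
```

```text
3.15 [ 0.4405013  -0.29214123  0.24131675] [ 1.79970305e+02 -1.43302412e-01  1.03023145e+02] [-0.1  2.2  0.3 -3.3  0.6 -1.6 -8.5]
(552, 634, 3)
row [0.0218, 0.0086, 0.0001] [0.0001, 0.0001, 0.0411] N 12
```

View pics/w2.png

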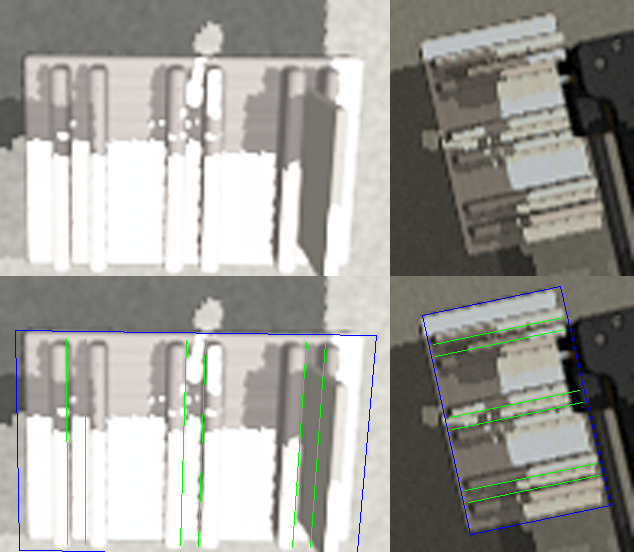

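{"fn": "play_rows", "kwargs": {
  "steps": [
    [[0.0218, 0.0086, 0, 0, 0, 0.041, 0.087], [0.0218, 0.0086, 0, 0, 0, 0.041, 0.087], [0.0218, 0.0086, 0, 0, 0, 0.041, 0.087], [0.0218, 0.0086, 0, 0, 0, 0.041, 0.087], [0.0218, 0.0086, 0, 0, 0, 0.041, 0.087], [0.0218, 0.0086, 0, 0, 0, 0.041, 0.087], [0.0218, 0.0086, 0, 0, 0, 0.041, 0.087], [0.0218, 0.0086, 0, 0, 0, 0.041, 0.087], [0.0218, 0.0086, 0, 0, 0, 0.041, 0.087], [0.0218, 0.0086, 0, 0, 0, 0.041, 0.087], [0.0218, 0.0086, 0, 0, 0, 0.041, 0.087]]
  ]
}}

```text
time_s: 4.35
tool_pos: [0.5325, -0.0622, 0.2406]
tool_rot: [180.0, 0.0, 76.0]
force: [0.2, 0.7, -0.3]
grip_width: 0.0873
grasp_force: 0.0
```

Run:
```python
from h import *
cam("wrist");cam("wrist")
c=cam("wrist")
o=get_obs();print(o["time_s"],o["tool_pos"],o["tool_rot"])
rt=red(c); s=silhouettes("wrist","divider"); print([(x["p"],x["extent"],cv2.minAreaRect(np.argwhere(x["pixels"])[:,::-1].astype(np.float32))) for x in s[:2]])
print(rt.sum(), np.argwhere(rt).min(0),np.argwhere(rt).max(0))
p=[.579,.0092,-16.3]
f=c["frame"].copy()
def line(P,col):
    q=proj(c,xf(np.array(P,float),*p)); q=((q+.5)*1).astype(np.int32)
    cv2.polylines(f,[q],True,col,1)
line([[-.0705,-.0525,.064],[.0705,-.0525,.064],[.0705,.0525,.064],[-.0705,.0525,.064]],(0,255,0))
line([[-.0225,-.035,.126],[-.0175,-.035,.126],[-.0175,.035,.126],[-.0225,.035,.126]],(0,0,255))
line([[.031,.035,.097],[.057,.035,.097],[.057,.041,.097],[.031,.041,.097]],(255,255,0))
a=np.argwhere(rt); v0,u0=np.maximum(a.min(0)-15,0); v1,u1=a.max(0)+15
g=np.hstack([c["frame"][v0:v1,u0:u1],f[v0:v1,u0:u1]]); k=min(790/g.shape[1],590/g.shape[0]); print(u0,v0,k)
cv2.imwrite("pics/w3.png",cv2.resize(g,None,fx=k,fy=k,interpolation=cv2.INTER_CUBIC)[:,:,::-1])
```

```text
4.5 [ 0.53247032 -0.06104246  0.24041425] [-1.79999275e+02 -3.61191158e-02  7.63228895e+01]
[(0.94, [282.3, 82.2, 289.9, 158.1], ((286.6814270019531, 121.00824737548828), (6.447887420654297, 78.1465835571289), 2.6025619506835938))]
11727.0 [ 70 245] [168 373]
230 55 2.5
```

View pics/w3.png

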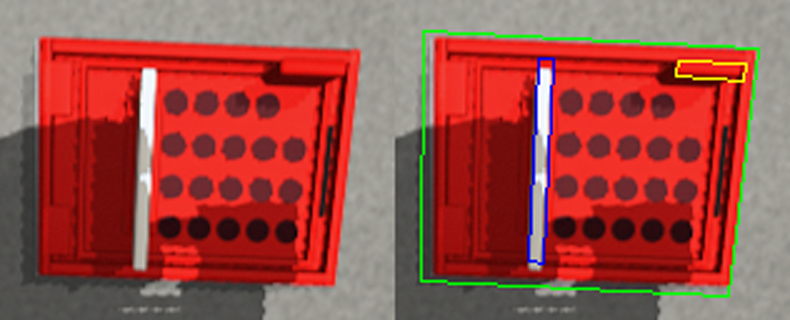

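Run:
```python
from h import *
row([.5586,.0125,.15],[180,0,73.7],8)
```

```text
row [0.0099, 0.0008, 0.0113] [-0.0, 0.0, 0.0055] N 8
```

{"fn": "play_rows", "kwargs": {
  "steps": [
    [[0.0099, 0.0008, 0.0113, 0, 0, 0.0055, 0.06], [0.0099, 0.0008, 0.0113, 0, 0, 0.0055, 0.06], [0.0099, 0.0008, 0.0113, 0, 0, 0.0055, 0.06], [0.0099, 0.0008, 0.0113, 0, 0, 0.0055, 0.06], [0.0099, 0.0008, 0.0113, 0, 0, 0.0055, 0.06], [0.0099, 0.0008, 0.0113, 0, 0, 0.0055, 0.06], [0.0099, 0.0008, 0.0113, 0, 0, 0.0055, 0.06], [0.0099, 0.0008, 0.0113, 0, 0, 0.0055, 0.06], [0, 0, 0, 0, 0, 0, 0.06], [0, 0, 0, 0, 0, 0, 0.06]]
  ]
}}

```text
time_s: 5.55
tool_pos: [0.5581, 0.0117, 0.1501]
tool_rot: [-180.0, 0.1, 73.6]
force: [-0.2, 0.2, 0.2]
grip_width: 0.0602
grasp_force: 0.0
```

Run:
```python
from h import *
row([.5586,.0125,.098],[180,0,73.7],4)
```

```text
row [0.0002, 0.0001, 0.013] [-0.0001, 0.0002, -0.0003] N 4
```

Measured sits ~1 mm low in x/y; go down and close gently.

{"fn": "play_rows", "kwargs": {
  "steps": [
    [[0.0002, 0.0001, 0.013, 0, 0, 0, 0.06], [0.0002, 0.0001, 0.013, 0, 0, 0, 0.06], [0.0002, 0.0001, 0.013, 0, 0, 0, 0.06], [0.0002, 0.0001, 0.013, 0, 0, 0, 0.04], [0, 0, 0, 0, 0, 0, 0.015], [0, 0, 0, 0, 0, 0, 0.0], [0, 0, 0, 0, 0, 0, 0], [0, 0, 0, 0, 0, 0, 0], [0, 0, 0, 0, 0, 0, 0], [0, 0, 0, 0, 0, 0, 0]]
  ],
  "force": 12
}}

```text
time_s: 6.55
tool_pos: [0.559, 0.014, 0.0985]
tool_rot: [180.0, 0.0, 73.7]
force: [0.1, -0.6, 0.1]
grip_width: 0.0124
grasp_force: 0.0
```

{"fn": "play_rows", "kwargs": {
  "steps": [
    [[0, 0, 0, 0, 0, 0, 0], [0, 0, 0, 0, 0, 0, 0], [0, 0, 0, 0, 0, 0, 0], [0, 0, 0, 0, 0, 0, 0]]
  ]
}}

```text
time_s: 6.95
tool_pos: [0.5588, 0.0141, 0.0983]
tool_rot: [-180.0, 0.0, 73.7]
force: [-0.5, 0.4, 2.4]
grip_width: 0.005
grasp_force: 12.0
```

{"fn": "play_rows", "kwargs": {
  "steps": [
    [[0, 0, -0.005, 0, 0, 0, 0], [0, 0, -0.006, 0, 0, 0, 0], [0, 0, -0.009, 0, 0, 0, 0], [0, 0, -0.012, 0, 0, 0, 0], [0, 0, -0.014, 0, 0, 0, 0], [0, 0, -0.018, 0, 0, 0, 0], [0, 0, -0.018, 0, 0, 0, 0], [0, 0, -0.018, 0, 0, 0, 0]]
  ],
  "force": 20
}}

```text
time_s: 7.75
tool_pos: [0.559, 0.0141, 0.2001]
tool_rot: [179.9, -0.0, 73.7]
force: [-0.0, -0.3, -0.7]
grip_width: 0.0051
grasp_force: 20.0
```

Run:
```python
from h import *
a=np.radians(12.3); n=np.array([.474,-.294])+[-.05*np.cos(a),-.05*np.sin(a)]; print(n)
row([n[0],n[1],.17],[180,0,102.3],18)
```

```text
[ 0.42514772 -0.30465152]
row [-0.0182, -0.0066, 0.0017] [0.0001, 0.0, -0.0277] N 18
```

{"fn": "play_rows", "kwargs": {
  "steps": [
    [[-0.0182, -0.0066, 0.0017, 0, 0, -0.0277, 0], [-0.0182, -0.0066, 0.0017, 0, 0, -0.0277, 0], [-0.0182, -0.0066, 0.0017, 0, 0, -0.0277, 0], [-0.0182, -0.0066, 0.0017, 0, 0, -0.0277, 0], [-0.0182, -0.0066, 0.0017, 0, 0, -0.0277, 0], [-0.0182, -0.0066, 0.0017, 0, 0, -0.0277, 0], [-0.0182, -0.0066, 0.0017, 0, 0, -0.0277, 0], [-0.0182, -0.0066, 0.0017, 0, 0, -0.0277, 0], [-0.0182, -0.0066, 0.0017, 0, 0, -0.0277, 0], [-0.0182, -0.0066, 0.0017, 0, 0, -0.0277, 0], [-0.0182, -0.0066, 0.0017, 0, 0, -0.0277, 0], [-0.0182, -0.0066, 0.0017, 0, 0, -0.0277, 0]]
  ]
}}

```text
time_s: 8.95
tool_pos: [0.4522, -0.1919, 0.1791]
tool_rot: [179.9, 0.1, 92.9]
force: [0.8, -0.0, -0.6]
grip_width: 0.0049
grasp_force: 20.0
```

{"fn": "play_rows", "kwargs": {
  "steps": [
    [[-0.0182, -0.0066, 0.0017, 0, 0, -0.0277, 0], [-0.0182, -0.0066, 0.0017, 0, 0, -0.0277, 0], [-0.0182, -0.0066, 0.0017, 0, 0, -0.0277, 0], [-0.0182, -0.0066, 0.0017, 0, 0, -0.0277, 0], [-0.0182, -0.0066, 0.0017, 0, 0, -0.0277, 0], [-0.0182, -0.0066, 0.0017, 0, 0, -0.0277, 0], [0, 0, 0, 0, 0, 0, 0], [0, 0, 0, 0, 0, 0, 0]]
  ]
}}

```text
time_s: 9.75
tool_pos: [0.426, -0.3038, 0.1683]
tool_rot: [180.0, 0.0, 102.2]
force: [-0.3, 0.3, -0.4]
grip_width: 0.0051
grasp_force: 20.0
```

Run:
```python
from h import *
o=get_obs(); a=np.radians(12.3); n=[.42515,-.30465]
# foot lands at TCPz - .042 ; want hover foot 12 mm over rack top -> TCP .084
row([n[0],n[1],.084],[180,0,102.3],8)
```

```text
row [-0.0001, -0.0001, 0.0105] [0.0001, 0.0, -0.0001] N 8
```

{"fn": "play_rows", "kwargs": {
  "steps": [
    [[-0.0005, -0.0008, 0.0105, 0, 0, 0, 0], [0, 0, 0.0105, 0, 0, 0, 0], [0, 0, 0.0105, 0, 0, 0, 0], [0, 0, 0.0105, 0, 0, 0, 0], [0, 0, 0.0105, 0, 0, 0, 0], [0, 0, 0.0105, 0, 0, 0, 0], [0, 0, 0.0105, 0, 0, 0, 0], [0, 0, 0.0105, 0, 0, 0, 0], [0, 0, 0, 0, 0, 0, 0], [0, 0, 0, 0, 0, 0, 0]]
  ]
}}

```text
time_s: 10.75
tool_pos: [0.425, -0.3047, 0.0834]
tool_rot: [-180.0, -0.0, 102.3]
force: [0.7, 0.6, -0.5]
grip_width: 0.0054
grasp_force: 20.0
```

Run:
```python
from h import *
c=cam("wrist");s=cam("side"); o=get_obs();print(o["tool_pos"],o["tool_rot"])
a=proj(c,[[.425,-.305,.03]])[0];b=proj(s,[[.43,-.30,.05]])[0];print(a,b)
def crop(c,p,w,h,k): 
    u,v=int(p[0]-w/2),int(max(0,min(p[1]-h/2,420-h))); print(u,v);return cv2.resize(c["frame"][v:v+h,u:u+w],None,fx=k,fy=k,interpolation=cv2.INTER_CUBIC)
A=crop(c,a,130,140,4);B=crop(s,b,70,140,4)
cv2.imwrite("pics/w4.png",np.hstack([A,B])[:,:,::-1])
```

```text
[ 0.42539761 -0.30507002  0.08408568] [1.79961954e+02 5.10151968e-02 1.02294166e+02]
[278.28192722 223.97221387] [285.96934243 371.86732474]
213 153
250 280
```

View pics/w4.png

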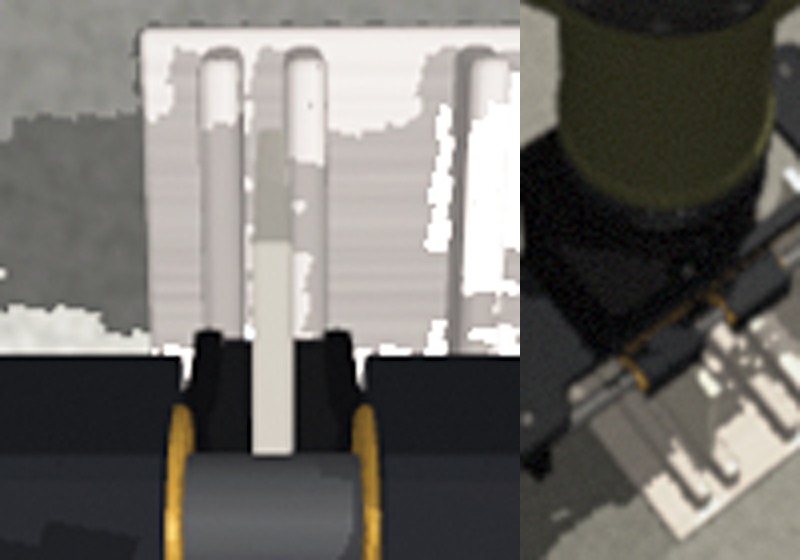

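{"fn": "play_rows", "kwargs": {
  "steps": [
    [[0, -0.0016, 0, 0, 0, 0, 0], [0, 0, 0.006, 0, 0, 0, 0], [0, 0, 0.006, 0, 0, 0, 0], [0, 0, 0.004, 0, 0, 0, 0], [0, 0, 0.004, 0, 0, 0, 0], [0, 0, 0, 0, 0, 0, 0], [0, 0, 0, 0, 0, 0, 0]]
  ]
}}

```text
time_s: 11.55
tool_pos: [0.4234, -0.305, 0.0634]
tool_rot: [-180.0, -0.0, 102.3]
force: [0.8, 0.5, 0.8]
grip_width: 0.0047
grasp_force: 20.0
```

{"fn": "play_rows", "kwargs": {
  "steps": [
    [[0, 0, 0.004, 0, 0, 0, 0], [0, 0, 0.004, 0, 0, 0, 0], [0, 0, 0.003, 0, 0, 0, 0], [0, 0, 0.002, 0, 0, 0, 0], [0, 0, 0.001, 0, 0, 0, 0], [0, 0, 0, 0, 0, 0, 0]]
  ]
}}

```text
time_s: 12.15
tool_pos: [0.4234, -0.305, 0.0503]
tool_rot: [-180.0, -0.0, 102.3]
force: [-3.3, 1.4, 5.6]
grip_width: 0.0049
grasp_force: 20.0
```

{"fn": "play_rows", "kwargs": {
  "steps": [
    [[0, 0, 0.001, 0, 0, 0, 0], [0, 0, 0, 0, 0, 0, 0], [0, 0, 0, 0, 0, 0, 0.03], [0, 0, 0, 0, 0, 0, 0.03], [0, 0, 0, 0, 0, 0, 0.03], [0, 0, 0, 0, 0, 0, 0.03]]
  ]
}}

```text
time_s: 12.75
tool_pos: [0.4232, -0.3051, 0.0483]
tool_rot: [-180.0, -0.0, 102.3]
force: [0.1, -0.3, 0.6]
grip_width: 0.0267
grasp_force: 0.0
```

{"fn": "play_rows", "kwargs": {
  "steps": [
    [[0, 0, -0.01, 0, 0, 0, 0.03], [0, 0, -0.015, 0, 0, 0, 0.03], [0, 0, -0.025, 0, 0, 0, 0.03], [0, 0, -0.03, 0, 0, 0, 0.03], [0, 0, -0.03, 0, 0, 0, 0.03], [0, 0, -0.03, 0, 0, 0, 0.03], [0, 0, 0, 0, 0, 0, 0.03]]
  ]
}}

```text
time_s: 13.45
tool_pos: [0.4262, -0.3067, 0.1948]
tool_rot: [179.6, 0.5, 102.3]
force: [1.0, 0.5, -0.2]
grip_width: 0.0299
grasp_force: 0.0
```

Run:
```python
from h import *
c=cam("wrist");s=cam("side"); o=get_obs();print(o["tool_pos"],o["tool_rot"])
a=proj(c,[[.435,-.305,.05]])[0];b=proj(s,[[.45,-.30,.05]])[0];print(a,b)
def crop(c,p,w,h,k): 
    u,v=int(p[0]-w/2),int(max(0,min(p[1]-h/2,420-h))); print(u,v);return cv2.resize(c["frame"][v:v+h,u:u+w],None,fx=k,fy=k,interpolation=cv2.INTER_CUBIC)
A=crop(c,a,130,130,3);B=crop(s,b,120,130,3)
cv2.imwrite("pics/w5.png",np.hstack([A,B])[:,:,::-1])
# tab grasp yaw candidates
p=[.5795,.0095,-16.3]
t=xf(np.array([[.044,.038,0]]),*p)[0];print("tab",t)
```

```text
[ 0.42398972 -0.30544084  0.19024906] [1.79910842e+02 1.46101920e-01 1.02301679e+02]
[286.46109434 195.01934883] [296.22178419 367.26363009]
221 130
236 290
tab [0.63239677 0.03362327 0.        ]
```

View pics/w5.png

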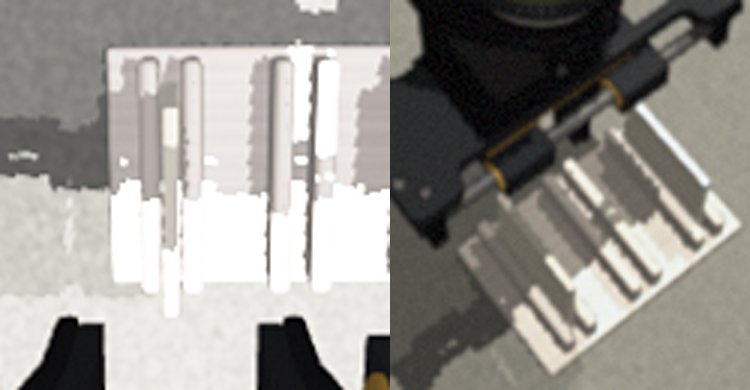

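Run:
```python
from h import *
row([.6324,.0336,.18],[180,0,163.7],18)
```

```text
row [0.0068, 0.0222, 0.0006] [0.0, 0.0002, -0.0595] N 18
```

{"fn": "play_rows", "kwargs": {
  "steps": [
    [[0.0068, 0.0222, 0.0006, 0, 0, -0.0595, 0.03], [0.0068, 0.0222, 0.0006, 0, 0, -0.0595, 0.03], [0.0068, 0.0222, 0.0006, 0, 0, -0.0595, 0.03], [0.0068, 0.0222, 0.0006, 0, 0, -0.0595, 0.03], [0.0068, 0.0222, 0.0006, 0, 0, -0.0595, 0.03], [0.0068, 0.0222, 0.0006, 0, 0, -0.0595, 0.03], [0.0068, 0.0222, 0.0006, 0, 0, -0.0595, 0.03], [0.0068, 0.0222, 0.0006, 0, 0, -0.0595, 0.03], [0.0068, 0.0222, 0.0006, 0, 0, -0.0595, 0.03]]
  ]
}}

```text
time_s: 14.45
tool_pos: [0.5756, -0.1627, 0.1831]
tool_rot: [-180.0, 0.0, 133.3]
force: [-0.4, 0.1, 1.3]
grip_width: 0.0298
grasp_force: 0.0
```

{"fn": "play_rows", "kwargs": {
  "steps": [
    [[0.0068, 0.0222, 0.0006, 0, 0, -0.0595, 0.03], [0.0068, 0.0222, 0.0006, 0, 0, -0.0595, 0.03], [0.0068, 0.0222, 0.0006, 0, 0, -0.0595, 0.03], [0.0068, 0.0222, 0.0006, 0, 0, -0.0595, 0.03], [0.0068, 0.0222, 0.0006, 0, 0, -0.0595, 0.03], [0.0068, 0.0222, 0.0006, 0, 0, -0.0595, 0.03], [0.0068, 0.0222, 0.0006, 0, 0, -0.0595, 0.03], [0.0068, 0.0222, 0.0006, 0, 0, -0.0595, 0.03], [0.0068, 0.0222, 0.0006, 0, 0, -0.0595, 0.03], [0, 0, 0, 0, 0, 0, 0.03], [0, 0, 0, 0, 0, 0, 0.03]]
  ]
}}

```text
time_s: 15.55
tool_pos: [0.6326, 0.0345, 0.1777]
tool_rot: [-180.0, 0.0, 163.8]
force: [0.7, -0.2, 0.6]
grip_width: 0.0301
grasp_force: 0.0
```

Run:
```python
from h import *
c=cam("wrist");o=get_obs();print(o["tool_pos"],o["tool_rot"],o["qpos"])
p=[.579,.0092,-16.3]
f=c["frame"].copy()
def line(P,col):
    q=proj(c,xf(np.array(P,float),*p)); print(q.round(1).tolist()); cv2.polylines(f,[(q+.5).astype(np.int32)],True,col,1)
line([[-.0705,-.0525,.06],[.0705,-.0525,.06],[.0705,.0525,.06],[-.0705,.0525,.06]],(0,255,0))
line([[.031,.035,.097],[.057,.035,.097],[.057,.041,.097],[.031,.041,.097]],(255,255,0))
a=proj(c,xf(np.array([[.02,.02,.08]]),*p))[0]; u,v=int(max(0,a[0]-65)),int(max(0,a[1]-85)); print(u,v)
g=np.hstack([c["frame"][v:v+150,u:u+130],f[v:v+150,u:u+130]])
cv2.imwrite("pics/w6.png",cv2.resize(g,None,fx=3,fy=3,interpolation=cv2.INTER_CUBIC)[:,:,::-1])
```

```text
[0.63269538 0.03304091 0.17762921] [-1.79928273e+02  8.15261795e-03  1.63641107e+02] [ 28.10943067  23.26596836 -43.2391812   87.87587876  16.31073744
  75.34729053  56.68614815]
[[174.5, 72.5], [187.9, 226.1], [293.2, 226.2], [295.4, 72.8]]
[[274.8, 196.4], [274.9, 225.6], [281.9, 225.7], [282.0, 196.4]]
193 94
```

View pics/w6.png

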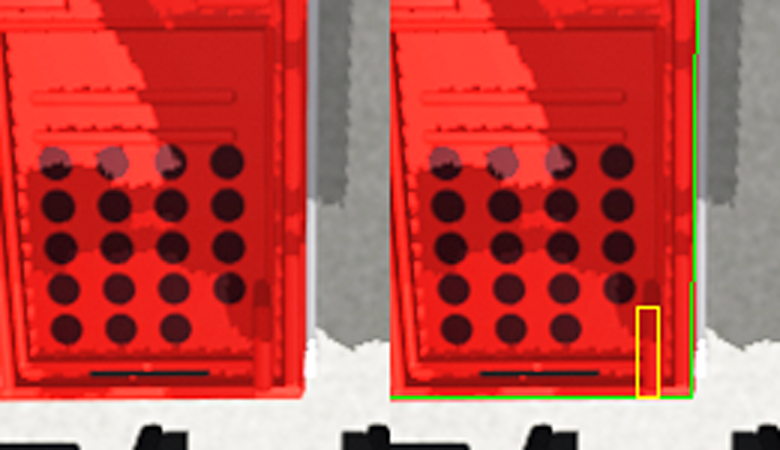

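{"fn": "play_rows", "kwargs": {
  "steps": [
    [[0, 0.0004, 0.015, 0, 0, 0, 0.03], [0, 0, 0.02, 0, 0, 0, 0.03], [0, 0, 0.02, 0, 0, 0, 0.03], [0, 0, 0.02, 0, 0, 0, 0.03], [0, 0, 0.018, 0, 0, 0, 0.03], [0, 0, 0.01, 0, 0, 0, 0.03], [0, 0, 0.003, 0, 0, 0, 0.03], [0, 0, 0, 0, 0, 0, 0.015], [0, 0, 0, 0, 0, 0, 0.008], [0, 0, 0, 0, 0, 0, 0], [0, 0, 0, 0, 0, 0, 0], [0, 0, 0, 0, 0, 0, 0]]
  ],
  "force": 15
}}

```text
time_s: 16.8
tool_pos: [0.6333, 0.0342, 0.0725]
tool_rot: [180.0, 0.1, 163.7]
force: [-0.6, 0.3, 2.6]
grip_width: 0.006
grasp_force: 15.0
```

{"fn": "play_rows", "kwargs": {
  "steps": [
    [[0, 0, 0, 0, 0, 0, 0], [0, 0, 0, 0, 0, 0, 0], [0, 0, 0, 0, 0, 0, 0]]
  ],
  "force": 40
}}

```text
time_s: 17.1
tool_pos: [0.6333, 0.0342, 0.0725]
tool_rot: [180.0, 0.1, 163.7]
force: [-1.1, 0.8, 5.1]
grip_width: 0.0061
grasp_force: 40.0
```

{"fn": "play_rows", "kwargs": {
  "steps": [
    [[0.0007, 0, -0.0031, 0, -0.03, 0, 0], [0.0007, 0, -0.0031, 0, -0.03, 0, 0], [0.0007, 0, -0.0031, 0, -0.03, 0, 0], [0, 0, 0, 0, 0, 0, 0]]
  ]
}}

```text
time_s: 17.5
tool_pos: [0.6315, 0.0349, 0.0821]
tool_rot: [180.0, 5.4, 163.7]
force: [3.3, 0.2, 1.1]
grip_width: 0.0059
grasp_force: 40.0
```

{"fn": "play_rows", "kwargs": {
  "steps": [
    [[0.0007, 0, -0.0031, 0, -0.03, 0, 0], [0.0007, 0, -0.0031, 0, -0.03, 0, 0], [0.0007, 0, -0.0031, 0, -0.03, 0, 0], [0.0007, 0, -0.0031, 0, -0.03, 0, 0], [0.0007, 0, -0.0031, 0, -0.03, 0, 0], [0.0007, 0, -0.0031, 0, -0.03, 0, 0], [0.0007, 0, -0.0031, 0, -0.03, 0, 0], [0, 0, 0, 0, 0, 0, 0]]
  ]
}}

```text
time_s: 18.3
tool_pos: [0.624, 0.0375, 0.1033]
tool_rot: [180.0, 17.5, 163.7]
force: [4.7, -0.8, 3.9]
grip_width: 0.0053
grasp_force: 40.0
```

Run:
```python
from h import *
s=cam("side"); o=get_obs();print(o["tool_pos"],o["tool_rot"],o["force"],o["qpos"])
b=proj(s,[[.59,.01,.09]])[0];u,v=int(b[0]-75),int(b[1]-75)
cv2.imwrite("pics/w7.png",cv2.resize(s["frame"][v:v+130,u:u+150],None,fx=4,fy=4,interpolation=cv2.INTER_CUBIC)[:,:,::-1])
```

```text
[0.62414235 0.03737123 0.10309376] [179.92962766  17.4226604  163.66907613] [5.95874358 0.39225089 4.26920197] [ 28.08730622  13.62016266 -42.50528392 109.14085955  23.87235052
  47.47811554  47.07881509]
```

View pics/w7.png

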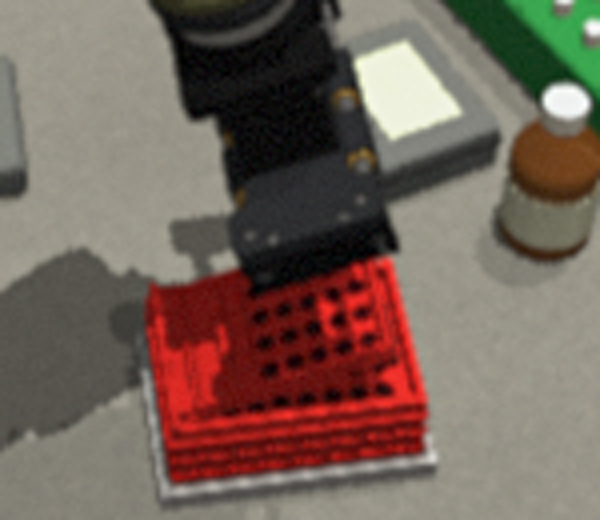

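{"fn": "play_rows", "kwargs": {
  "steps": [
    [[-0.003, 0, 0.0005, 0, 0, 0, 0], [-0.003, 0, 0.0005, 0, 0, 0, 0], [-0.003, 0, 0.0005, 0, 0, 0, 0], [-0.003, 0, 0.0005, 0, 0, 0, 0], [-0.003, 0, 0.0005, 0, 0, 0, 0], [0, 0, 0, 0, 0, 0, 0]]
  ]
}}

```text
time_s: 18.95
tool_pos: [0.6369, 0.0325, 0.1028]
tool_rot: [-180.0, 17.2, 163.6]
force: [0.6, 0.7, -1.8]
grip_width: 0.0054
grasp_force: 40.0
```

{"fn": "play_rows", "kwargs": {
  "steps": [
    [[-0.003, 0, 0.0003, 0, 0, 0, 0], [-0.003, 0, 0.0003, 0, 0, 0, 0], [-0.003, 0, 0.0003, 0, 0, 0, 0], [-0.003, 0, 0.0003, 0, 0, 0, 0], [0, 0, 0, 0, 0, 0, 0]]
  ]
}}

```text
time_s: 19.45
tool_pos: [0.6485, 0.0295, 0.106]
tool_rot: [180.0, 17.2, 163.6]
force: [-0.4, 0.5, 0.2]
grip_width: 0.0058
grasp_force: 40.0
```

{"fn": "play_rows", "kwargs": {
  "steps": [
    [[-0.0015, 0, -0.005, 0, 0, 0, 0], [-0.003, 0, -0.0095, 0, 0, 0, 0], [-0.0045, 0, -0.0143, 0, 0, 0, 0], [-0.0045, 0, -0.0143, 0, 0, 0, 0], [-0.0045, 0, -0.0143, 0, 0, 0, 0], [-0.0045, 0, -0.0143, 0, 0, 0, 0], [-0.0045, 0, -0.0143, 0, 0, 0, 0], [-0.003, 0, -0.0095, 0, 0, 0, 0], [0, 0, 0, 0, 0, 0, 0], [0, 0, 0, 0, 0, 0, 0]]
  ]
}}

```text
time_s: 20.45
tool_pos: [0.6482, 0.0295, 0.2057]
tool_rot: [-180.0, 17.2, 163.7]
force: [-1.2, 0.5, -1.2]
grip_width: 0.0059
grasp_force: 40.0
```

Run:
```python
from h import *
s=cam("side"); w=cam("wrist");T=cam("top");o=get_obs();print(o["tool_pos"],o["tool_rot"],o["force"],o["wrist_torque"])
def cr(c,u,v,a,b,k): return cv2.resize(c["frame"][v:v+b,u:u+a],None,fx=k,fy=k,interpolation=cv2.INTER_AREA if k<1 else cv2.INTER_CUBIC)
A=cr(s,190,90,200,210,2.0); B=cr(w,100,0,400,420,1.0)
cv2.imwrite("pics/w8.png",np.hstack([A,B])[:,:,::-1])
```

```text
[0.64778669 0.02946336 0.204793  ] [-179.96822679   17.08515947  163.66747065] [ 0.40744388 -0.93343849 -0.0594449 ] [ 0.18293173  0.20385094 -0.02064748]
```

View pics/w8.png

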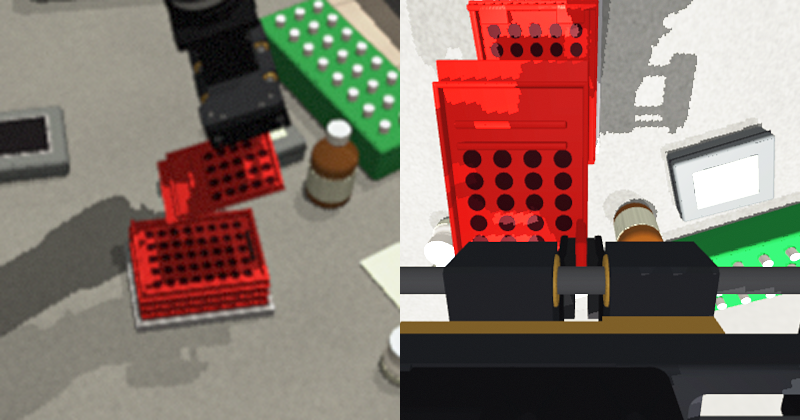

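Run:
```python
from h import *
row([.518,.307,.19],[180,0,165],22)
```

```text
row [0.0091, 0.0105, -0.0008] [-0.0002, 0.0136, -0.0011] N 22
```

{"fn": "play_rows", "kwargs": {
  "steps": [
    [[0.0045, 0.0052, -0.0004, 0, 0.0136, -0.001, 0], [0.0091, 0.0105, -0.0008, 0, 0.0136, -0.001, 0], [0.0091, 0.0105, -0.0008, 0, 0.0136, -0.001, 0], [0.0091, 0.0105, -0.0008, 0, 0.0136, -0.001, 0], [0.0091, 0.0105, -0.0008, 0, 0.0136, -0.001, 0], [0.0091, 0.0105, -0.0008, 0, 0.0136, -0.001, 0], [0.0091, 0.0105, -0.0008, 0, 0.0136, -0.001, 0], [0.0091, 0.0105, -0.0008, 0, 0.0136, -0.001, 0], [0.0091, 0.0105, -0.0008, 0, 0.0136, -0.001, 0], [0.0091, 0.0105, -0.0008, 0, 0.0136, -0.001, 0], [0.0091, 0.0105, -0.0008, 0, 0.0136, -0.001, 0]]
  ]
}}

```text
time_s: 21.7
tool_pos: [0.5873, 0.1627, 0.1923]
tool_rot: [-179.9, 8.6, 164.3]
force: [-0.6, -0.1, -0.5]
grip_width: 0.0057
grasp_force: 40.0
```

{"fn": "play_rows", "kwargs": {
  "steps": [
    [[0.0091, 0.0105, -0.0008, 0, 0.0136, -0.001, 0], [0.0091, 0.0105, -0.0008, 0, 0.0136, -0.001, 0], [0.0091, 0.0105, -0.0008, 0, 0.0136, -0.001, 0], [0.0091, 0.0105, -0.0008, 0, 0.0136, -0.001, 0], [0.0091, 0.0105, -0.0008, 0, 0.0136, -0.001, 0], [0.0091, 0.0105, -0.0008, 0, 0.0136, -0.001, 0], [0.0091, 0.0105, -0.0008, 0, 0.0136, -0.001, 0], [0.0091, 0.0105, -0.0008, 0, 0.0136, -0.001, 0], [0.0091, 0.0105, -0.0008, 0, 0.0136, -0.001, 0], [0.0091, 0.0105, -0.0008, 0, 0.0136, -0.001, 0], [0.0045, 0.0052, -0.0004, 0, 0.0136, -0.001, 0], [0, 0, 0, 0, 0, 0, 0]]
  ]
}}

```text
time_s: 22.9
tool_pos: [0.5244, 0.2946, 0.1922]
tool_rot: [-179.8, -0.0, 165.0]
force: [1.1, -0.9, -0.7]
grip_width: 0.0059
grasp_force: 40.0
```

Run:
```python
from h import *
cam("top");cam("top")
T=cam("top");S=cam("side");w=cam("wrist");o=get_obs();print(o["time_s"],o["tool_pos"],o["tool_rot"],o["force"],o["wrist_torque"])
R=Ro.from_euler("xyz",o["tool_rot"],degrees=True)
def tray2w(P,rx=0,ry=0): # tray pts -> world nominal grasp
    P=np.atleast_2d(P)-[.0451,.038,.0205]; return R.apply(P*[-1,1,-1])+o["tool_pos"]
P=[[x,y,z] for z in (0,.012) for x,y in ((-.06,-.042),(.06,-.042),(.06,.042),(-.06,.042))]
W=tray2w(P); print("centre",tray2w([0,0,0]))
ims=[]
for c,k in ((w,None),(S,1),(T,1)):
    f=c["frame"].copy(); q=(proj(c,W)+.5)
    for i in (0,4): cv2.polylines(f,[(q[i:i+4]*8).astype(np.int32)],True,(0,255,0) if i==0 else (255,255,0),1,shift=3)
    m=q.mean(0).astype(int); a=130 if k is None else 60
    v,u=max(0,m[1]-a),max(0,m[0]-a); g=f[v:v+2*a,u:u+2*a]; ims.append(cv2.resize(g,(400 if k is None else 200,)*2 if k is None else (300,300),interpolation=cv2.INTER_CUBIC))
c2=np.vstack(ims[1:]); im=np.hstack([cv2.copyMakeBorder(ims[0],0,200,0,0,cv2.BORDER_CONSTANT),c2])
cv2.imwrite("pics/w9.png",im[:,:,::-1]); np.save("wraw.npy",w["frame"])
```

```text
23.15 [0.52513997 0.29262606 0.19212302] [-1.79778188e+02  6.16895797e-02  1.64834934e+02] [-0.62111562  0.12805975 -0.09074044] [ 0.1170053  -0.16574607  0.00738961]
centre [[0.47167019 0.2676655  0.17172173]]
```

View pics/w9.png

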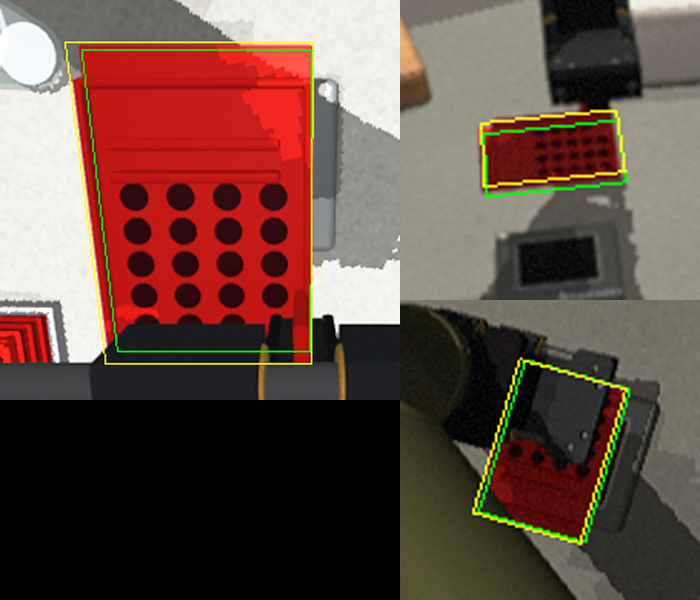

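Run:
```python
from h import *
p=get_obs()["tool_pos"]; row([.525-.0072,.2928+.0153,.1922-.0227],[180,0,165],5)
```

```text
row [0.0022, 0.0026, 0.0045] [-0.0008, 0.0002, -0.0006] N 5
```

{"fn": "play_rows", "kwargs": {
  "steps": [
    [[0.0022, 0.0026, 0.0045, -0.0008, 0, -0.0006, 0], [0.0022, 0.0026, 0.0045, -0.0008, 0, -0.0006, 0], [0.0022, 0.0026, 0.0045, -0.0008, 0, -0.0006, 0], [0.0022, 0.0026, 0.0045, -0.0008, 0, -0.0006, 0], [0.0022, 0.0026, 0.0045, -0.0008, 0, -0.0006, 0], [0, 0, 0, 0, 0, 0, 0], [0, 0, 0, 0, 0, 0, 0], [0, 0, 0, 0, 0, 0, 0], [0, 0, 0, 0, 0, 0, 0], [0, 0, 0, 0, 0, 0, 0]]
  ]
}}

```text
time_s: 24.15
tool_pos: [0.5177, 0.3087, 0.1698]
tool_rot: [180.0, 0.1, 165.1]
force: [-0.3, -1.2, -1.6]
grip_width: 0.0058
grasp_force: 40.0
```

Run:
```python
from h import *
T=cam("top");S=cam("side");o=get_obs();print(o["time_s"],o["tool_pos"],o["tool_rot"],o["joint_velocities"].round(1))
R=Ro.from_euler("xyz",o["tool_rot"],degrees=True)
print("centre",R.apply([.0451,-.038,.0205])+o["tool_pos"])
f=T["frame"].copy(); a=cv2.resize(f[165:345,100:300],None,fx=2,fy=2,interpolation=cv2.INTER_CUBIC)
g=S["frame"].copy()
for P in ([.4246,-.3049],):
    q=proj(S,xf(np.array([[0,-.035,.078],[0,.035,.078],[0,.035,.03],[0,-.035,.03]]),P[0],P[1],12.3))+.5-[240,300]
b=cv2.resize(g[300:420,240:370],None,fx=3,fy=3,interpolation=cv2.INTER_CUBIC); cv2.polylines(b,[(q*3).astype(np.int32)],True,(0,255,0),1)
cv2.imwrite("pics/w10.png",np.hstack([a,b])[:,:,::-1]); print(a.shape,b.shape)
```

```text
24.25 [0.51762448 0.30871562 0.1697584 ] [1.79962496e+02 5.47374715e-02 1.65061418e+02] [-0.1 -0.1  0.1  0.1  0.  -0.   0. ]
centre [0.46427539 0.28363387 0.14919045]
(360, 400, 3) (360, 390, 3)
```

View pics/w10.png

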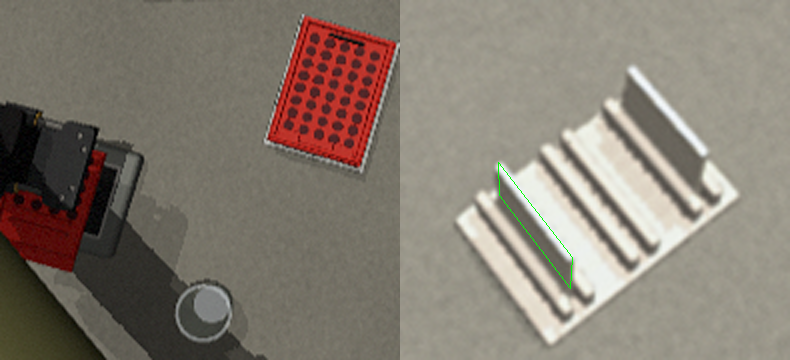

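```bash
python3 -c "
from cell import sign_off;print(sign_off())"
```

```text
the job is handed in; nothing more can be done
None
```

The job is handed in after about 24 s on the robot's clock: the divider stands fully down in the near rack slot, the tray was peeled and drawn out with the rest of the stack left in its holder, and the arm still holds the tray level, its underside about 12 cm above the reader and its middle over the window (estimated to a few mm).

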